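# Press a push nut down the idler axle

### The job

The pulley on the idler still needs its retainer. Take the smaller of the two steel push nuts, slip it flange down over the bare axle end and press it straight down the axle until it bears on the pulley's hub and has pushed the spring washer under the pulley flat; then let go, so that the nut alone holds the pulley down. Feel for the end and do not press with more than about 20 N, or the pulley is damaged; leave the larger nut and the other parts where they are.

Things in the scene. Friction and masses are not known exactly. Their poses are not given: they have to be found in the camera images.
- push_nut_grip (a point): The smaller push nut, grey steel, 17 mm high: flange 34 mm across and 3 mm thick; on it a tubular collar 22 mm across (grasp it there; fingertips may bear on the flange). Bore 15 mm, open at both ends; four sprung tongues in it, 3 mm above the underside, leave 10.4 mm. About 75 g; starts flange down on the bench. The point is its centre, 8.5 mm above the underside; z is its axis, up.
- push_nut: The same smaller push nut, origin at the centre of its underside. Its tongues meet the axle on the taper (about 12 N to start them, over 20 N if off centre, when the nut binds until it is let go and taken again), then drag with 3 to 9 N all the way down; a clear rise over that, to some 15 N, means the firm stop. They grip far harder against being drawn up.
- large_nut_grip (a point): The larger push nut, not for this axle: same form and height (17 mm), flange 46 mm and collar 33 mm across. It starts flange down on the bench beside the other, either of them nearer the idler. The point is its centre, 8.5 mm above its underside.
- axle_tip (a point): Centre of the upper end of the idler's axle, 76 mm above the bench: a plain upright steel pin of 12 mm diameter whose last 5 mm taper to 6 mm. z points up. It is fixed in an aluminium plate 80 x 60 x 12 mm, screwed down to the bench.
- flange_sample: Turned steel flange 68 mm across, 32 mm high, standing beyond the nuts; a bystander. Origin at the centre of its underside.
- brass_bush: Brass bush 48 mm across its foot, 30 mm high; a bystander. Origin at the centre of its underside.
- spur_gear: Dark spur gear 56 mm across, 24 mm high, lying beyond the idler; a bystander. Origin at the centre of its underside.
- pulley (a joint): How far (m) the pulley has sunk on its spring washer: 0 at the start, 0.0025 pressed flat, lightly, against 0.2 rising to 0.6 N, then a firm stop. The black pulley is 52 mm across; the nut bears on its hub, 30 mm across and 6.5 mm higher. Spacers of unknown height lie under it: the hub's top is 27 to 39 mm below the axle's tip.
There are look-alikes about, which are no part of the job. Leave any green or turquoise look-alike of the part that bears axle_tip alone.

How it is judged (in metres and radians):
On the way, in this order (a step that is already met when the one before it is completed fails the run):
1. the smaller nut is started square on the axle end, with the pulley not yet pressed down (horizontal distance between push_nut_grip and axle_tip below 0.003 m and angle between the z axis of push_nut_grip and the z axis of axle_tip, either way round below 0.2 rad and z of push_nut_grip in the frame of axle_tip below 0.005 m and value of joint pulley below 0.0006 m), for 0.1 s.
2. the nut has pressed the pulley down on its spring washer, by at least 2 mm (value of joint pulley above 0.002 m and z of push_nut_grip in the frame of pulley below 0.0308 m), for 0.1 s.
At the end, for the whole second after the job is handed in: the smaller nut sits square on the axle (within 2 mm and 0.12 rad) and at rest, flange on the pulley's hub (within 1.3 mm), and by its bite alone keeps the pulley at least 1.4 mm of its 2.5 mm down on the spring washer (value of joint pulley above 0.0014 m and z of push_nut_grip in the frame of pulley between 0.0275 and 0.0308 m and horizontal distance between push_nut_grip and axle_tip below 0.002 m and angle between the z axis of push_nut_grip and the z axis of axle_tip, either way round below 0.12 rad and linear speed of push_nut below 0.01 m/s); the robot touches nothing.
It fails at once if the nut is pressed on the pulley with more than 25 N (over and above its drag on the axle) (contact force between push_nut and pulley above 25 N).
It fails at once if the larger nut is moved by more than 2 cm (distance of large_nut_grip from where it was at the start of the episode above 0.02 m).
It fails at once if a bystander is moved by more than 2 cm (distance of any of flange_sample, brass_bush, spur_gear from where it was at the start of the episode above 0.02 m).
It also fails if it takes over 72 s, if anything falls off the work surface, if the arm or the gripper's body presses on something with over 40 N, if the wrist force passes 120 N, or if a joint passes its speed limit or range.

### The arm

A 7-joint arm with a two-finger parallel gripper is mounted at the origin on a cart in front of the work surface, level with it; the furniture and walls round the work are solid. World frame = base frame: x ahead of the robot, y to its left, z up, the work surface at z = 0. Lengths are in mm, angles in rad, forces in N, time in s.
With the tool pointing down it reaches from about 400 to 875 mm from the base axis. Payload 4.4 kg.
Tool frame: the origin (TCP) lies at the very end of the fingers, on their centre line; the grasp point (between the pads) lies 19 mm behind it (grip_point_offset is the distance from the TCP to the grasp point, in mm); x points along the fingers, y is the direction in which the jaws open and shut, and the axes are right-handed (so a half turn about x gives the same grasp; the last joint's range is limited). The gripper opens to 85 mm and grips with 20 to 120 N. Pads are 22 mm wide; open, the fingers measure 114 mm over their backs; the gripper's body (76 mm by 85 mm) begins 54 mm behind the grasp point. The pads swing forward as they close: fully open they stand 13 mm farther back than shut.
Start: joints at [-1.169, 0.628, 0.038, 1.517, -0.027, 0.996, -0.02], TCP at [293.08, 580.191, 231.313] pointing down, gripper open.
Joint ranges: [-3.06, 3.06], [-0.37, 2.12], [-1.25, 1.32], [0.18, 2.47], [-1.1, 4.24], [0.23, 1.98], [-2.94, 2.94]. Speed limits (rad/s): [2.57, 2.57, 3.14, 3.14, 3.14, 3.14, 3.14].

### API

Orientations are given as a 3x3 rotation matrix whose columns are the frame's x, y, z axes.
In Python, from plant import sense, get_image, job_done, find_in, outline_of, grip_point_offset gives the robot as it stands.
- The arm moves only by the tool arm_command, never from a script. Its argument "commands" is text: rows parted by semicolons, each of 5 numbers parted by spaces: the shift along the world's x, y, z in cm, then the turn about the world's z in rad, then the opening in per cent of the stroke, from 0 (shut) to 100 (fully open). A call has 1 to 12 rows; each row shifts and turns the commanded pose from where the row before left it; what a row does not reach is not made up. A row lasts 1/10 s, in which the tool goes at most 50 mm and 8.59 degrees, less where a joint would pass 70% of its speed; a pose out of reach is approached as far as the arm can. A call is refused whole if a number of a shift passes 5 or a number of a turn 0.15, either way. A call with a gripper value outside its range is refused whole. The fingers move at their own pace and stop on an object; the grip force is fixed at half the most. Time passes only in rows, so rows that do not move let the fingers close. It gives the time, the measured TCP pose, the force and the opening at its end, in the units of the state.
- sense(): the state, without advancing time (a new reading comes with each control period).
- get_image(name): name is "side" or "top"; returns a dict with "color" (400x640x3 uint8, red, green, blue), "z_map" (400x640 float32, mm along the optical axis (not along the pixel's ray), 0 where there is no reading), "fovy" (degrees; the focal length in pixels is half the picture's height over the tangent of half this angle, whatever the lens; pixels are square), "cx", "cy" (the principal point, pixels), "camera_from_world" (4x4, takes a point from world to camera coordinates). Camera axes: x right, y up, looking along -z (the intrinsics and any distortion apply to the point x, -y, -z); pixel columns grow to the right and rows downward; lengths in mm; the calibration is good to about 2 mm. A picture is of the moment at which its call begins.
- job_done(): hands the job in, once; it reports no verdict.
Trained networks look in a picture, given as the dict that the camera call returned (one of the last four; its "shot" number tells which), for a name from the list of things; names that differ only in an ending like _2 or _b are one class to them, and where a whole thing is asked for, a point or a joint stands for the part that bears it (a point fixed in the world has none). Each returns a list of dicts, best first, with "confidence" (0 to 1); they miss things now and then, are a little off and sometimes report something else, mostly with a low value. They report only what shows in the picture. A call takes as long as a camera call. They do not tell look-alikes from the thing itself.
- find_in(label, picture): "extent" ([left, top, width, height] in pixels, round what is visible of it).
- outline_of(label, picture): "region" (400x640 bool, what is visible of it) and "extent" ([left, top, width, height] in pixels, round what is visible of it).
The state is a dict: "t": time; "joint_positions": joint angles; "qd": joint speeds; "joint_torque": joint torques, N m; "ee_pos": TCP position; "tcp_rot": TCP orientation; "force": force on the tool from outside, world axes, zero at the start; "ft_torque": the same for the moment, N m; "finger_gap": finger opening in mm.
Only numpy, scipy, OpenCV 4.12 (cv2) and the standard library are available. Lean on these libraries where they do the work, as an engineer would, in place of code of your own. Each camera call takes 0.05 s, during which the arm holds its last target.

## Working session

There is one attempt and no reset: what is moved stays moved. The work goes in short steps, Python scripts to look and compute and a tool call to move; the robot and the scene stay as the last step left them, time stands still between calls to the robot, and variables do not carry over. Pictures are saved under pics/ and viewed, and the job is handed in when it is done.

Besides the shell and the picture viewer there is one more tool, called after ">>>" as name(argument=value, ...) on one line, values as JSON. arm_command: Moves the arm, as the interface text tells. Its arguments: {"type":"object","properties":{"commands":{"type":"string"}},"required":["commands"]}

```bash
ls; mkdir -p pics; cat > h.py <<'E'
import numpy as np, cv2
from plant import *
def K(p):
    f=p["color"].shape[0]/2/np.tan(np.radians(p["fovy"])/2); return f,p["cx"],p["cy"]
def px2w(p,u,v,d):
    f,cx,cy=K(p); c=np.array([(u-cx)*d/f,-(v-cy)*d/f,-d,1.0]); return (np.linalg.inv(p["camera_from_world"])@c)[:3]
def ray_z(p,u,v,z):
    a=np.linalg.inv(p["camera_from_world"]); o=a[:3,3]; q=px2w(p,u,v,100.); d=q-o; return o+d*(z-o[2])/d[2]
def cloud(p):
    d=p["z_map"]; v,u=np.mgrid[:d.shape[0],:d.shape[1]]; f,cx,cy=K(p)
    c=np.stack([(u-cx)*d/f,-(v-cy)*d/f,-d,np.ones_like(d)],-1)
    w=c@np.linalg.inv(p["camera_from_world"]).T; w=w[...,:3]; w[d==0]=np.nan; return w
def save(n,img): cv2.imwrite("pics/"+n,img[...,::-1])
E
python3 - <<'E'
from h import *
s=sense(); print(s["t"],s["ee_pos"],s["tcp_rot"],s["force"],s["finger_gap"],grip_point_offset)
for n in ("top","side"):
    p=get_image(n); save(n+"0.png",p["color"]); print(n,{k:p[k] for k in p if k not in("color","z_map")})
    for l in ("push_nut_grip","large_nut_grip","axle_tip","flange_sample","brass_bush","spur_gear","pulley"):
        print(l,[(np.round(r["extent"],1).tolist(),round(r["confidence"],2)) for r in find_in(l,p)])
E
```

```text
pics
0.0 [292.80583605 579.61520517 230.39074737] [[-8.45444400e-04  4.50954026e-01  8.92546779e-01]
 [-1.68723109e-03  8.92545184e-01 -4.50954818e-01]
 [-9.99998219e-01 -1.88718990e-03  6.26632513e-06]] [-0.34385602  0.62264257 -0.39664615] 85.56021697129962 18.700000000000003
top {'fovy': 49.510013405839395, 'cx': 318.24549355942133, 'cy': 196.11693511018197, 'camera_from_world': array([[ 1.82693941e-03, -9.99995049e-01, -2.56219906e-03,
         3.59267651e+01],
       [ 9.77862388e-01,  1.25037346e-03,  2.09245281e-01,
        -5.57649540e+02],
       [-2.09241041e-01, -2.88775654e-03,  9.77859830e-01,
        -9.77913984e+02],
       [ 0.00000000e+00,  0.00000000e+00,  0.00000000e+00,
         1.00000000e+00]]), 'shot': 1}
push_nut_grip [([350.6, 212.3, 15.4, 11.6], 0.52)]
large_nut_grip [([403.9, 211.7, 16.8, 17.0], 0.7)]
axle_tip [([256.6, 197.1, 27.4, 32.4], 0.85), ([203.2, 189.8, 22.4, 26.6], 0.74), ([299.6, 219.6, 30.6, 34.5], 0.58), ([253.5, 201.2, 24.2, 20.3], 0.35)]
flange_sample [([339.0, 151.6, 21.1, 25.7], 0.87), ([266.0, 137.6, 23.2, 20.4], 0.47)]
brass_bush [([378.8
[... 430 characters left out ...]
16658e-01,
        -2.71535780e+02],
       [-3.87556051e-01, -6.84095658e-01,  6.17910542e-01,
        -6.31215593e+02],
       [ 0.00000000e+00,  0.00000000e+00,  0.00000000e+00,
         1.00000000e+00]]), 'shot': 2}
push_nut_grip [([312.3, 265.7, 14.0, 11.9], 0.71)]
large_nut_grip [([338.1, 308.6, 25.8, 21.8], 0.8)]
axle_tip [([259.6, 224.0, 39.4, 38.6], 0.91), ([262.1, 189.7, 32.9, 34.5], 0.72), ([251.3, 162.2, 32.6, 28.3], 0.64)]
flange_sample [([348.7, 230.3, 29.0, 23.6], 0.56)]
brass_bush [([384.7, 260.9, 19.9, 21.5], 0.6)]
spur_gear [([329.0, 187.0, 22.7, 14.1], 0.76)]
pulley [([268.8, 229.3, 20.7, 23.6], 0.81), ([257.3, 173.3, 19.5, 12.1], 0.73), ([269.9, 200.0, 18.7, 15.8], 0.66)]
```

```bash
python3 - <<'E'
import cv2
a=cv2.imread("pics/top0.png")[120:270,180:440]; b=cv2.imread("pics/side0.png")[140:345,230:430]
cv2.imwrite("pics/a.png",cv2.resize(a,None,fx=3,fy=3,interpolation=2)); cv2.imwrite("pics/b.png",cv2.resize(b,None,fx=2.9,fy=2.9,interpolation=2))
E
```

```text
(no output)
```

View pics/a.png

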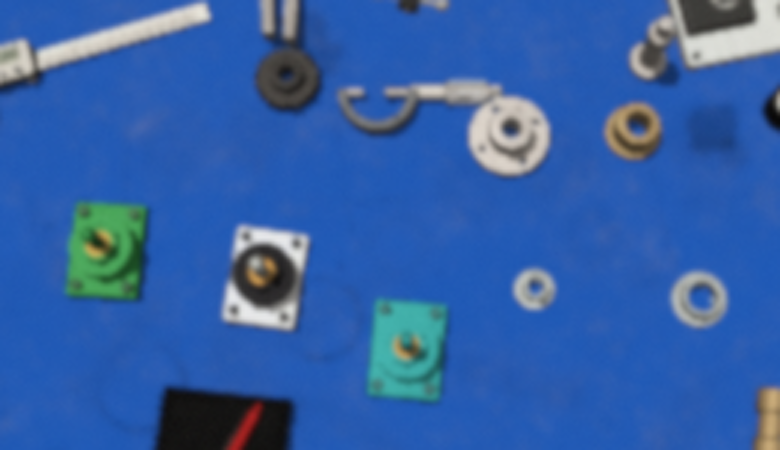

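View pics/b.png

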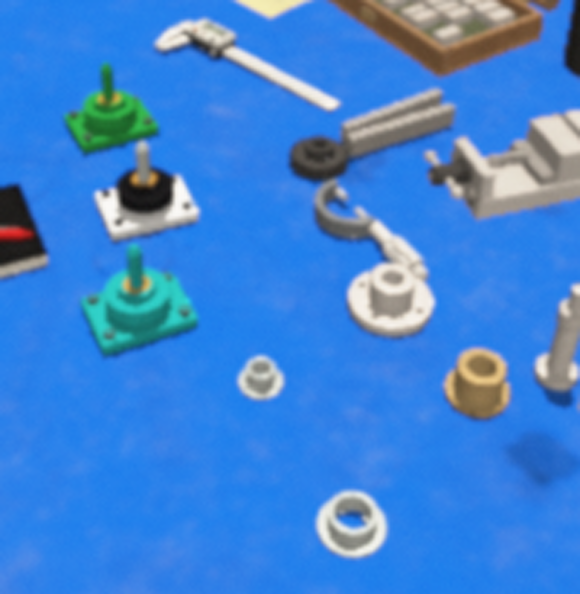

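View pics/side0.png

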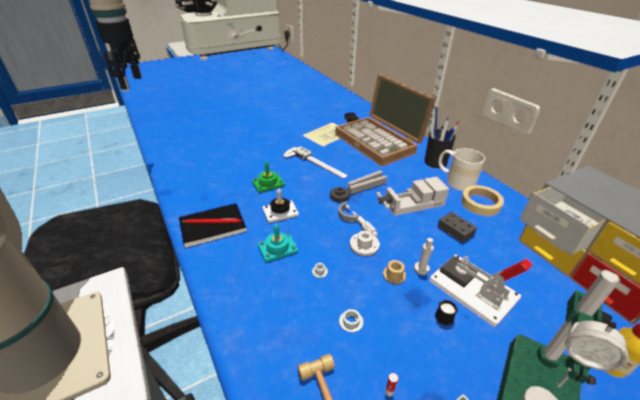

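View pics/top0.png

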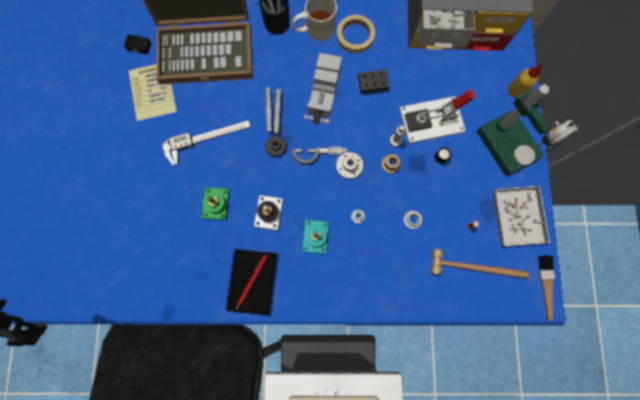

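The white plate at top (267,212) / side (280,205) carries the idler. The green and turquoise plates are look-alikes. The small nut is at top (358,216) / side (320,270), the large one at top (413,219). Next I measure the nut and the axle.

```bash
python3 - <<'E'
from h import *
wins={"top":{"nut":(340,200,376,232),"plate":(248,188,290,236)},"side":{"nut":(306,256,336,282),"plate":(260,184,302,226)}}
for n in ("top","side"):
    p=get_image(n); np.savez("%s1.npz"%n,c=p["color"],z=p["z_map"])
    w=cloud(p); c=p["color"].astype(int); sat=c.max(2)-c.min(2)
    nb=(c[...,2]-c[...,0]<70)
    for k,(u0,v0,u1,v1) in wins[n].items():
        m=np.zeros_like(nb); m[v0:v1,u0:u1]=True
        q=w[m&nb]; q=q[np.isfinite(q[:,2])]
        print(n,k,len(q),"zmax",np.nanmax(q[:,2]),"mean",q.mean(0),"med",np.median(q,0),"rng",np.percentile(q,2,0),np.percentile(q,98,0))
        if k=="plate":
            for lo,hi in ((8,18),(20,34),(34,60),(60,90)):
                r=q[(q[:,2]>lo)&(q[:,2]<hi)]; print("  ",lo,hi,len(r),r.mean(0) if len(r) else 0)
        ys,xs=np.nonzero(m&nb); mm=(m&nb).astype(np.uint8)
        cs=cv2.findContours(mm,cv2.RETR_EXTERNAL,cv2.CHAIN_APPROX_NONE)[0]; cc=max(cs,key=cv2.contourArea)
        print("  rect",cv2.minAreaRect(cc),"mid on z",ray_z(p,*cv2.minAreaRect(cc)[0],3 if k=="nut" else 12)); 
    def show(l,pt):
        pc=p["camera_from_world"]@np.append(pt,1); f,cx,cy=K(p); print(l,cx+f*pc[0]/-pc[2],cy-f*pc[1]/-pc[2])
    print([ (r["extent"],r["confidence"]) for r in outline_of("push_nut_grip",p)])
E
```

```text
top nut 141 zmax 20.658574911629785 mean [518.26636643 -61.08688997   6.26273098] med [518.56873548 -61.24378001   3.90019871] rng [503.86904986 -77.22829451  -2.9696549 ] [534.46823984 -45.236812    19.92345793]
  rect ((357.5, 216.0), (12.0, 13.0), 90.0) mid on z [518.92193795 -61.18337096   3.        ]
top plate 822 zmax 78.86859379516443 mean [524.32622023 159.85886725  22.18564626] med [521.78077324 158.61264049  15.00438311] rng [ 4.87051530e+02  1.29856554e+02 -2.24606127e-01] [567.67351799 192.80891449  71.44607647]
   8 18 384 [522.23893546 158.66510291  12.40739158]
   20 34 214 [525.13320941 159.30099336  30.78273817]
   34 60 121 [525.19078335 160.69214779  38.37374145]
   60 90 27 [525.44057479 160.65502564  72.39540663]
  rect ((268.17840576171875, 212.37026977539062), (25.31792449951172, 33.11605453491211), 8.972626686096191) mid on z [526.23741368 161.15106127  12.        ]
[([351.6, 213.4, 15.1, 5.8], 0.62), ([256.1, 201.1, 22.7, 20.9], 0.57)]
side nut 170 zmax 18.643434688420598 mean [519.82769732 -67.15791345   7.4376988 ] med [519.61285103 -69.27307424   5.0847580
[... 162 characters left out ...]
35027122497559), 45.0) mid on z [520.79441063 -64.47372702   3.        ]
side plate 773 zmax 76.48785797127573 mean [528.73656773 168.39542819  19.0478732 ] med [527.69373662 151.30022832  12.34784266] rng [ 4.90052801e+02  1.27074101e+02 -3.52098699e-01] [574.14285665 276.5023241   66.07010214]
   8 18 354 [527.97918845 176.77532976  11.61734887]
   20 34 167 [525.22735369 148.49903256  28.31379309]
   34 60 87 [528.01864174 155.95218376  41.36084851]
   60 90 24 [528.7481978  156.62845545  68.51378442]
  rect ((277.7529602050781, 200.3882293701172), (39.69827651977539, 32.97343063354492), 77.47119140625) mid on z [539.88934681 194.75814686  12.        ]
[([310.9, 264.6, 16.6, 13.4], 0.53)]
```

```bash
python3 - <<'E'
import cv2,numpy as np
t=np.load("top1.npz")["c"][...,::-1]; s=np.load("side1.npz")["c"][...,::-1]
f=lambda i,x,y:cv2.resize(i[y-20:y+20,x-20:x+20],(390,390),interpolation=cv2.INTER_NEAREST)
cv2.imwrite("pics/z.png",np.vstack([np.hstack([f(t,267,212),f(s,280,205)]),])); cv2.imwrite("pics/z2.png",np.hstack([f(t,358,216),f(s,320,270)]))
E
```

```text
(no output)
```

View pics/z.png

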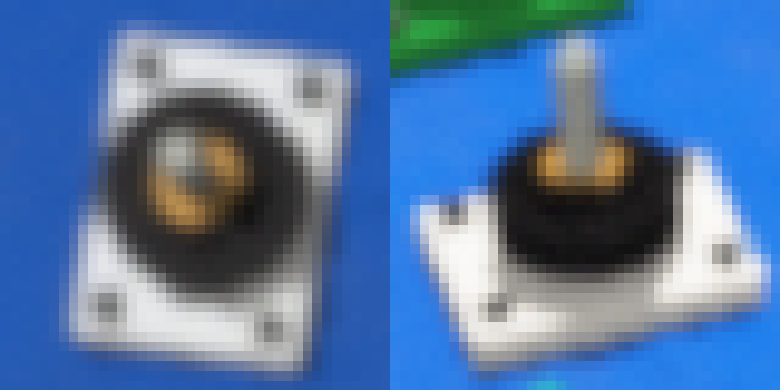

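View pics/z2.png

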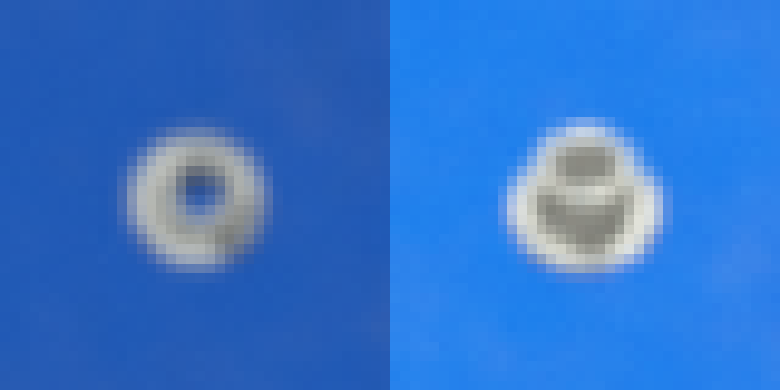

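```bash
cat > fit.py <<'E'
from h import *
from scipy.optimize import least_squares
from scipy.spatial import ConvexHull
def proj(p,P):
    f,cx,cy=K(p); c=np.c_[P,np.ones(len(P))]@p["camera_from_world"].T; return np.c_[cx+f*c[:,0]/-c[:,2], cy-f*c[:,1]/-c[:,2]]
A=np.linspace(0,2*np.pi,60,endpoint=False)
def cyl(x,y,z0,z1,r0,r1=None):
    r1=r0 if r1 is None else r1
    return np.vstack([np.c_[x+r*np.cos(A),y+r*np.sin(A),np.full(60,z)] for r,z in((r0,z0),(r1,z1))])
def sil(p,solids,win,sig,S=8):
    u0,v0,u1,v1=win; im=np.zeros(((v1-v0)*S,(u1-u0)*S),np.uint8)
    for P in solids:
        q=proj(p,P); h=q[ConvexHull(q).vertices]
        # pixel i has centre at coordinate i
        pts=((h-[u0-.5,v0-.5])*S-.5); cv2.fillConvexPoly(im,np.round(pts*256).astype(np.int32),255,shift=8)
    im=cv2.GaussianBlur(im.astype(np.float32)/255,(0,0),max(sig,.1)*S)
    return cv2.resize(im,(u1-u0,v1-v0),interpolation=cv2.INTER_AREA)
def alpha(p,win,fgc):
    u0,v0,u1,v1=win; c=p["color"][v0:v1,u0:u1].astype(float)
    s=c[...,2]-c[...,0]  # blueness
    b=np.median(np.r_[s[0],s[-1],s[:,0],s[:,-1]])
    return np.clip((b-s)/(b-fgc),0,1)
E
python3 - <<'E'
from fit import *
for n,wn,wp in (("top",(342,200,374,232),(246,188,290,236)),("side",(304,254,336,286),(262,184,302,226))):
    p=get_image(n)
    a=alpha(p,wn,0)
    r=least_squares(lambda q:(sil(p,[cyl(q[0],q[1],0,3,17),cyl(q[0],q[1],3,17,11)],wn,q[2])-a).ravel()*(np.maximum(0,1) if n=="side" else 1),[519,-62,.8],diff_step=1e-3,x_scale=[1,1,.3])
    print(n,"nut",r.x,"rms",np.sqrt(np.mean(r.fun**2)))
    a=alpha(p,wp,0); M=np.ones_like(a)
    c=p["color"][wp[1]:wp[3],wp[0]:wp[2]].astype(int)
    M[(c[...,1]>c[...,0]+25)&(c[...,1]>c[...,2]-5)]=0
    if n=="side": M[:10,:14]=0;  M[:8]=0; M[-2:]=0
    def sol(q):
        x,y,th,H,sg,ax,ay=q; R=np.array([[np.cos(th),-np.sin(th)],[np.sin(th),np.cos(th)]])
        xy=np.array([[30,40],[-30,40],[-30,-40],[30,-40]]) if 0 else np.array([[40,30],[-40,30],[-40,-30],[40,-30]])
        B=xy@R.T+[x,y]; B=np.vstack([np.c_[B,[z]*4] for z in(0,12)])
        return [B,cyl(ax,ay,12,H-6.5,26),cyl(ax,ay,H-6.5,H,15),cyl(ax,ay,H,71,6),cyl(ax,ay,71,76,6,3)]
    for tie in (1,0):
        F=lambda q:((sil(p,sol([*q[:5],*(q[:2] if tie else q[5:])]),wp,q[4])-a)*M).ravel()
        q0=[524,160,-.15,43,.8]+([] if tie else [524,160])
        r=least_squares(F,q0,diff_step=1e-3 if 1 else 0,x_scale=[1,1,.03,3,.3]+([] if tie else [1,1]))
        J=r.jac; cov=np.linalg.pinv(J.T@J)*np.mean(r.fun**2)
        print(n,"plate",np.round(r.x,2),"sd",np.round(np.sqrt(np.diag(cov)),2),"rms",np.sqrt(np.mean(r.fun**2)))
        if not tie:
            s=sil(p,sol(r.x),wp,r.x[4]); save("fit%s.png"%n,cv2.resize(np.hstack([np.dstack([(i*255).astype(np.uint8)]*3) for i in(s,a,M,abs(s-a))]),None,fx=4,fy=4,interpolation=0))
E
```

```text
top nut [519.27534034 -61.75001354   0.92626249] rms 0.07368295518010647
top plate [ 5.2720e+02  1.6144e+02 -1.3000e-01  4.1910e+01  1.0100e+00] sd [0.03 0.03 0.   0.   0.01] rms 0.04156434605136224
top plate [ 5.2720e+02  1.6154e+02 -1.4000e-01  4.3000e+01  1.0100e+00  5.2406e+02
  1.6036e+02] sd [0.03 0.03 0.   0.   0.01 0.   0.  ] rms 0.041726482446196825
side nut [521.54684343 -64.15103978   0.72046891] rms 0.022987539379066977
side plate [ 5.2974e+02  1.5871e+02 -1.5000e-01  3.5810e+01  7.2000e-01] sd [0.02 0.03 0.   0.03 0.01] rms 0.035376002546858125
side plate [ 5.2976e+02  1.5898e+02 -1.4000e-01  3.5950e+01  7.2000e-01  5.2975e+02
  1.5856e+02] sd [0.03 0.04 0.   0.13 0.01 0.06 0.12] rms 0.03493751849209248
```

>>> arm_command(commands="1.6 -4.6 0 0 60;1.6 -4.6 0 0 60;1.6 -4.6 0 0 60;1.6 -4.6 0 0 60;1.6 -4.6 0 0 60;1.6 -4.6 0 0 60;1.6 -4.6 0 0 60;1.6 -4.6 0 0 60;1.6 -4.6 0 0 60;1.6 -4.6 0 0 60;1.6 -4.6 0 0 60;1.6 -4.6 0 0 60")

```text
t: 2.3
ee_pos: [485.6, 26.3, 231.7]
tcp_rot: [[0.001, 0.451, 0.893], [0.0, 0.893, -0.451], [-1.0, 0.001, 0.001]]
force: [1.3, 1.0, 0.3]
finger_gap: 51.3
```

>>> arm_command(commands="1.8 -4.5 0 0 60;1.7 -4.5 0 0 60;0 0 -4 0 60;0 0 -4 0 60;0 0 -4 0 60;0 0 -3 0 60;0 0 0 0 60;0 0 0 0 60")

```text
t: 3.1
ee_pos: [520.3, -61.9, 81.6]
tcp_rot: [[-0.0, 0.451, 0.893], [-0.0, 0.893, -0.451], [-1.0, -0.0, -0.0]]
force: [-0.2, -0.6, 0.5]
finger_gap: 51.3
```

```bash
python3 - <<'E'
from h import *
print(sense()["ee_pos"],sense()["force"])
a=[]
for n in("side","top"):
    p=get_image(n); save(n+"2.png",cv2.resize(p["color"][170:320,230:420],None,fx=4,fy=4,interpolation=2))
E
```

```text
[520.29550622 -61.87201753  81.62511873] [-0.24681157 -0.61780507  0.48308359]
```

View pics/side2.png

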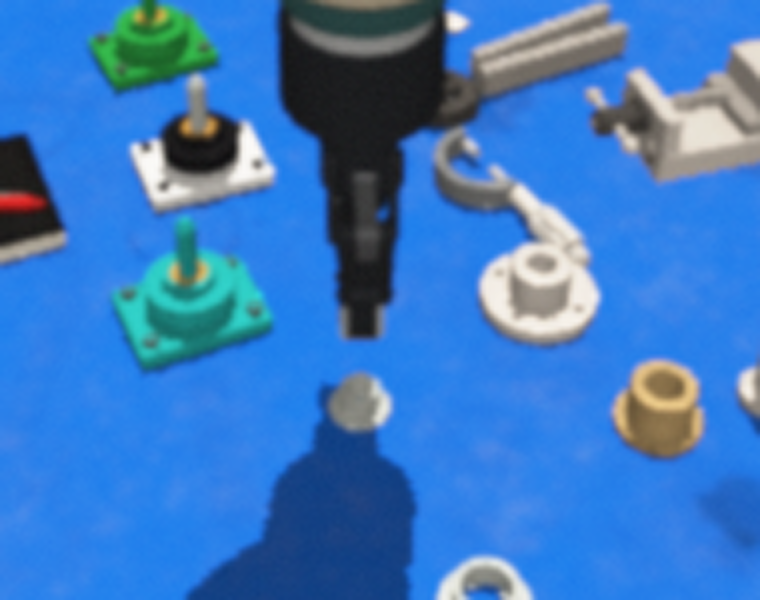

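>>> arm_command(commands="0 -0.1 -4 0 60;0 0 -3 0 60;0 0 -0.4 0 60;0 0 0 0 30;0 0 0 0 10;0 0 0 0 10;0 0 0 0 10;0 0 0 0 10;0 0 0 0 10;0 0 0 0 10")

```text
t: 4.2
ee_pos: [521.6, -63.0, 9.5]
tcp_rot: [[0.004, 0.451, 0.893], [-0.0, 0.893, -0.451], [-1.0, 0.001, 0.003]]
force: [-0.8, -0.4, 6.1]
finger_gap: 18.3
```

```bash
python3 - <<'E'
from h import *
print(sense()["ee_pos"],sense()["force"],sense()["finger_gap"])
p=get_image("side"); save("side3.png",cv2.resize(p["color"][200:300,260:380],None,fx=6,fy=6,interpolation=2))
E
```

```text
[521.58069189 -62.9756318    9.46789731] [-0.81706742 -0.42626673  6.06720076] 18.269592622993624
```

View pics/side3.png

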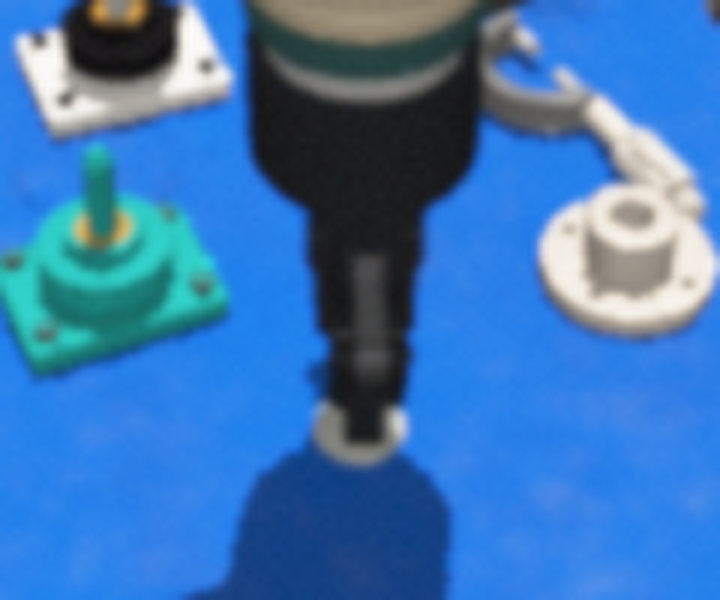

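>>> arm_command(commands="0 0 0 0 60;0 0 0 0 60;0 0 0.2 0 60;0 0 0 -0.15 60;0 0 0 -0.15 60;0 0 0 -0.15 60;0 0 0 -0.15 60;0 0 0 -0.15 60;0 0 0 -0.15 60;0 0 0 -0.15 60;0 0 0 -0.15 60;0 0 0 -0.15 60")

```text
t: 5.45
ee_pos: [520.2, -62.6, 9.4]
tcp_rot: [[0.0, 0.968, -0.25], [0.0, -0.25, -0.968], [-1.0, 0.0, -0.0]]
force: [-0.2, -0.3, 0.2]
finger_gap: 51.4
```

>>> arm_command(commands="0 0 0 -0.15 60;0 0 0 -0.07 60;0 0 0 0 60;0 0 0 0 60")

```text
t: 5.85
ee_pos: [520.1, -62.6, 9.3]
tcp_rot: [[0.0, 0.894, -0.448], [0.0, -0.448, -0.894], [-1.0, -0.0, -0.0]]
force: [-1.1, 0.1, 0.6]
finger_gap: 50.9
```

```bash
python3 - <<'E'
from h import *
s=sense();print(s["ee_pos"],s["force"],s["ft_torque"],s["finger_gap"])
p=get_image("side"); save("side4.png",cv2.resize(p["color"][200:300,260:380],None,fx=6,fy=6,interpolation=2))
E
```

```text
[520.12096711 -62.63966131   9.34358986] [-1.10691647  0.07556515  0.59339246] [ 0.04957971  0.00611558 -0.01069479] 50.85624380315613
```

View pics/side4.png

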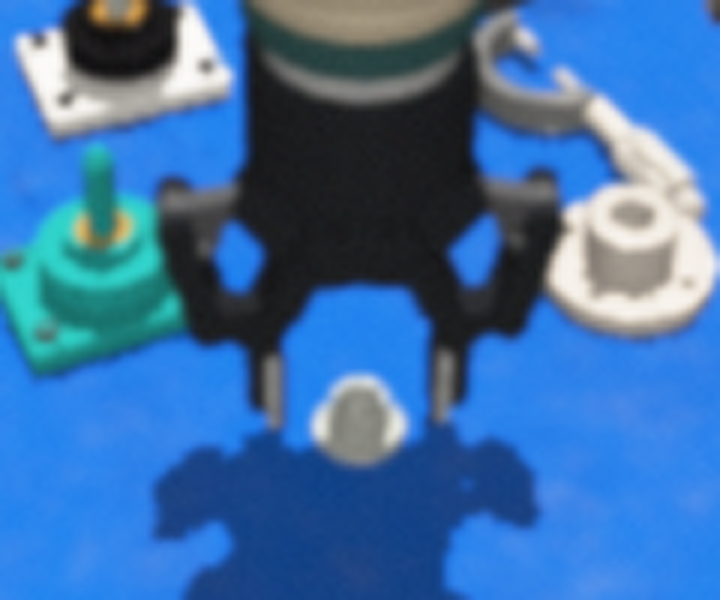

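>>> arm_command(commands="0 0 0 0 40;0 0 0 0 20;0 0 0 0 0;0 0 0 0 0;0 0 0 0 0;0 0 0 0 0;0 0 0 0 0;0 0 0 0 0")

```text
t: 6.7
ee_pos: [520.2, -62.9, 9.7]
tcp_rot: [[0.0, 0.893, -0.45], [0.0, -0.45, -0.893], [-1.0, 0.0, -0.0]]
force: [-1.6, 1.1, 6.1]
finger_gap: 18.8
```

```bash
python3 - <<'E'
from h import *
for i in range(3):
    p=get_image("side"); s=sense();print(s["ee_pos"],s["force"],s["ft_torque"],s["finger_gap"])
save("side5.png",cv2.resize(p["color"][200:300,260:380],None,fx=6,fy=6,interpolation=2))
E
```

```text
[520.17903671 -62.90312324   9.67525712] [-1.10436249  1.07939945  5.81537722] [-0.00308055  0.21565287  0.03359362] 18.49992896114507
[520.18259291 -62.87111094   9.68934883] [-1.2141207   0.75319445  5.60017938] [0.00620953 0.14823745 0.0104834 ] 18.738211862474216
[520.14177851 -62.89906885   9.6599143 ] [-1.76574385  0.43885129  5.34831447] [ 0.06177433  0.21913485 -0.03832544] 18.670710447167746
```

View pics/side5.png

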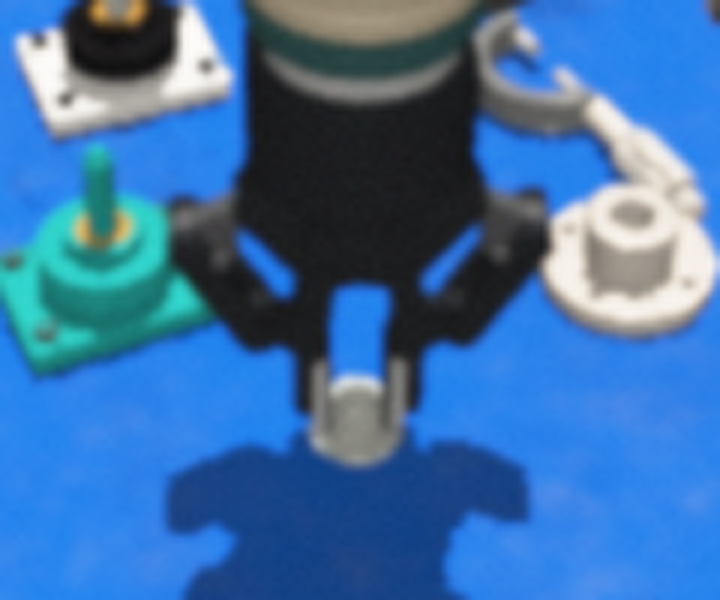

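```bash
python3 - <<'E'
from fit import *
p=get_image("side"); np.savez("side_g.npz",c=p["color"])
old=np.load("side1.npz")["c"]
def al(c,win):
    u0,v0,u1,v1=win; c=c[v0:v1,u0:u1].astype(float); r=(c[...,2]-c[...,0])/(c.sum(2)+1)
    return np.clip((.36-r)/.36,0,1)
win=(306,262,334,286)
for nm,c in (("old",old),("new",p["color"])):
    a=al(c,win); M=np.zeros_like(a); M[9:]=1   # rows 271+
    pp=dict(p)
    F=lambda q:((sil(pp,[cyl(q[0],q[1],0,3,17),cyl(q[0],q[1],3,17,11)],win,.75)*q[2]-a)*M).ravel()
    r=least_squares(F,[521,-63,1],diff_step=1e-3)
    print(nm,r.x,np.sqrt(np.mean(r.fun**2)))
    print(np.round(a[6:20:2],1))
E
```

```text
old [521.84740866 -63.49695891   1.02210146] 0.028291430903245294
[[0.  0.  0.  0.  0.  0.  0.2 0.7 0.9 1.  1.  1.  1.  1.  1.  1.  1.  1.
  1.  0.9 0.7 0.2 0.  0.  0.  0.  0.  0. ]
 [0.  0.  0.  0.  0.  0.1 0.7 1.  1.  1.  1.  1.  1.  1.  1.  1.  1.  1.
  1.  1.  1.  0.7 0.1 0.  0.  0.  0.  0. ]
 [0.  0.  0.  0.  0.  0.1 0.7 1.  1.  1.  1.  1.  1.  1.  1.  1.  1.  1.
  1.  1.  1.  0.7 0.1 0.  0.  0.  0.  0. ]
 [0.  0.  0.  0.  0.  0.  0.1 0.7 1.  1.  1.  1.  1.  1.  1.  1.  1.  1.
  1.  1.  0.7 0.2 0.  0.  0.  0.  0.  0. ]
 [0.  0.  0.  0.  0.  0.  0.  0.  0.3 0.7 0.9 1.  1.  1.  1.  1.  1.  0.9
  0.7 0.4 0.  0.  0.  0.  0.  0.  0.  0. ]
 [0.  0.  0.  0.  0.  0.  0.  0.  0.  0.  0.  0.  0.  0.1 0.  0.  0.  0.
  0.  0.  0.  0.  0.  0.  0.  0.  0.  0. ]
 [0.  0.  0.  0.  0.  0.  0.  0.  0.  0.  0.  0.  0.  0.  0.  0.  0.  0.
  0.  0.  0.  0.  0.  0.  0.  0.  0.  0. ]]
new [520.92839923 -62.32786209   1.01502009] 0.027336165617570254
[[0.  0.  0.  0.  0.  0.6 0.9 1.  1.  1.  1.  1.  1.  1.  1.  1.  1.  1.
  1.  1.  1.  0.7 0.1 0.  0.  0.  0.  0. ]
 [0.  0.  0.  0.  0.  0.2 0.8 1.  1.  1.  1.  1.  1.  1.  1.  1.  1.  1.
  1.  1.  0.8 0.3 0.  0.  0.  0.  0.  0. ]
 [0.  0.  0.  0.  0.  0.5 0.9 1.  1.  1.  1.  1.  1.  1.  1.  1.  1.  1.
  1.  1.  0.8 0.3 0.  0.  0.  0.  0.  0. ]
 [0.  0.  0.  0.  0.  0.1 0.7 0.9 1.  1.  1.  1.  1.  1.  1.  1.  1.  1.
  1.  0.8 0.4 0.  0.  0.  0.  0.  0.  0. ]
 [0.  0.  0.  0.  0.  0.  0.  0.  0.3 0.5 0.7 0.9 1.  1.  1.  1.  0.8 0.7
  0.4 0.  0.  0.  0.  0.  0.  0.  0.  0. ]
 [0.  0.  0.  0.  0.  0.  0.  0.  0.  0.  0.  0.  0.  0.  0.  0.  0.  0.
  0.  0.  0.  0.  0.  0.  0.  0.  0.  0. ]
 [0.  0.  0.  0.  0.  0.  0.  0.  0.  0.  0.  0.  0.  0.  0.  0.  0.  0.
  0.  0.  0.  0.  0.  0.  0.  0.  0.  0. ]]
```

>>> arm_command(commands="0 0 1 0 0;0 0 3 0 0;0 0 4 0 0;0 0 4 0 0;0 4 0 0 0;0 4.5 0 0 0;0.3 4.5 0 0 0;0.3 4.5 0 0 0;0.3 3 0 0 0;0 1.7 0 0 0;0 0 -2 0 0;0 0 0 0 0")

```text
t: 8.1
ee_pos: [527.1, 160.0, 107.9]
tcp_rot: [[-0.004, 0.894, -0.448], [-0.001, -0.448, -0.894], [-1.0, -0.003, 0.002]]
force: [-0.4, 0.6, -1.2]
finger_gap: 18.5
```

>>> arm_command(commands="0 0 0 0 0;0 0 0 0 0;0 0 0 0 0")

```text
t: 8.4
ee_pos: [529.6, 158.6, 110.1]
tcp_rot: [[0.001, 0.892, -0.451], [0.0, -0.451, -0.892], [-1.0, 0.001, -0.001]]
force: [-1.0, -0.2, -1.4]
finger_gap: 18.5
```

```bash
python3 - <<'E'
from h import *
p=get_image("side"); s=sense();print(s["ee_pos"],s["force"],s["ft_torque"],s["finger_gap"])
np.savez("side_h.npz",c=p["color"],z=p["z_map"])
save("side6.png",cv2.resize(p["color"][140:240,220:340],None,fx=6,fy=6,interpolation=2))
p=get_image("top");save("top6.png",cv2.resize(p["color"][150:250,200:340],None,fx=5,fy=5,interpolation=2))
E
```

```text
[529.47682692 158.6959043  109.97645157] [-0.64248729  0.90648076 -0.95736401] [-0.00357445  0.02970113 -0.00528081] 18.488336118049155
```

View pics/side6.png

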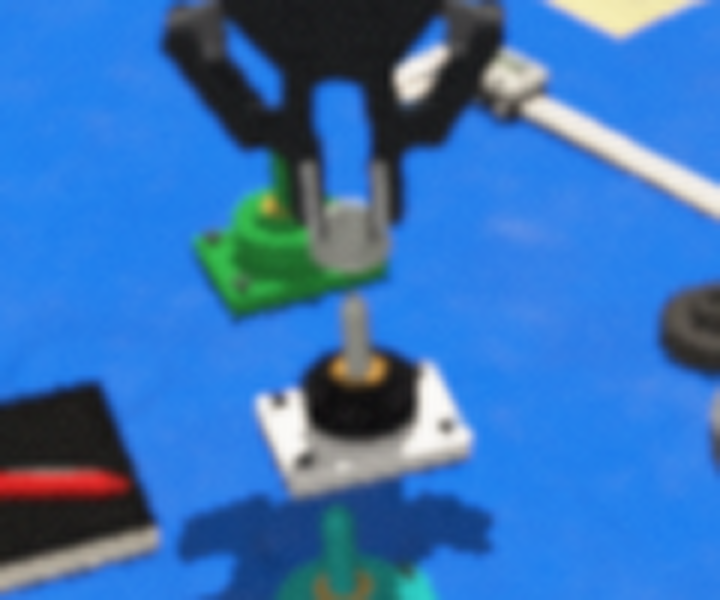

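View pics/top6.png

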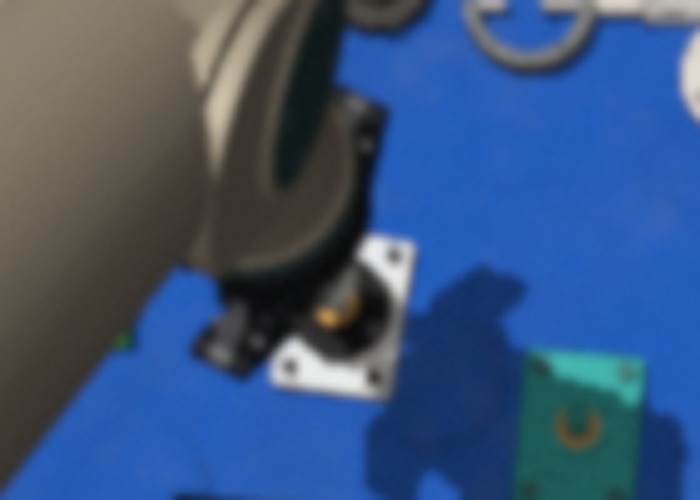

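```bash
python3 - <<'E'
from fit import *
p=get_image("side"); s=sense(); c=p["color"].astype(float)
win=(266,172,294,190)
u0,v0,u1,v1=win; cc=c[v0:v1,u0:u1]; sat=(cc.max(2)-cc.min(2))/(cc.max(2)+1)
print(np.round(sat*10).astype(int))
a=np.clip(1-(sat-.1)/.6,0,1)
zu=110-9.7
def sol(x,y): return [cyl(x,y,zu,zu+3,17),cyl(x,y,zu+3,zu+17,11)]
for r0 in (6,8):
    M=np.zeros_like(a); M[r0:]=1
    r=least_squares(lambda q:((sil(p,sol(*q[:2]),win,.75)*q[2]-a)*M).ravel(),[529,159,1],diff_step=1e-3)
    print(r0,r.x,np.sqrt(np.mean(r.fun**2)))
R=p["camera_from_world"][:3,:3]
print("lateral axis",R[0])
# pin lateral: fit on pin rows
win2=(270,190,288,204); u0,v0,u1,v1=win2; cc=c[v0:v1,u0:u1]; sat=(cc.max(2)-cc.min(2))/(cc.max(2)+1)
print(np.round(sat*10).astype(int))
a=np.clip(1-(sat-.1)/.7,0,1); M=np.zeros_like(a); M[1:8]=1
def pin(x,y): return [cyl(x,y,40,71,6),cyl(x,y,71,76,6,3)]
r=least_squares(lambda q:((sil(p,pin(*q[:2]),win2,.75)*q[2]-a)*M).ravel(),[529,159,1],diff_step=1e-3)
print("pin",r.x,np.sqrt(np.mean(r.fun**2)))
E
```

```text
[[6 6 4 1 0 0 0 3 6 7 6 6 6 7 7 6 2 0 0 1 6 8 8 8 8 8 8 8]
 [6 5 5 1 0 0 0 2 4 3 3 3 3 4 5 4 1 0 0 1 6 8 8 8 8 8 8 8]
 [6 5 4 1 0 0 0 1 1 1 1 1 1 2 2 2 0 0 0 1 6 8 8 8 8 8 8 8]
 [6 5 4 1 0 0 0 1 1 1 1 0 0 0 0 0 0 0 0 1 6 8 8 8 8 8 8 8]
 [6 6 5 2 1 0 0 0 1 1 1 1 1 1 0 1 0 0 1 3 7 8 8 8 8 8 8 8]
 [7 7 6 5 3 1 0 0 0 1 1 1 1 1 1 0 0 0 2 6 8 8 8 8 8 8 8 8]
 [7 7 7 7 6 3 1 0 1 1 1 1 1 1 1 0 0 1 4 7 8 8 8 8 8 8 8 8]
 [7 7 7 7 6 3 1 0 0 0 1 1 1 1 1 0 0 1 4 7 8 8 8 8 8 8 8 8]
 [7 7 7 7 6 3 1 1 1 1 1 1 1 1 1 1 1 0 3 6 8 8 8 8 8 8 8 8]
 [7 7 7 7 6 3 1 1 1 1 1 1 1 1 1 1 0 0 3 7 8 8 8 8 8 8 8 8]
 [7 7 7 7 6 4 2 1 1 1 1 1 1 1 1 1 1 1 5 7 8 8 8 8 8 8 8 8]
 [7 7 7 7 7 5 2 1 1 1 1 1 1 1 1 1 1 2 6 8 8 8 8 8 8 8 8 8]
 [7 7 7 7 7 6 4 3 2 2 2 1 1 1 2 2 3 4 7 8 8 8 8 8 8 8 8 8]
 [7 7 7 7 7 7 7 6 5 5 4 3 3 3 3 4 5 7 8 8 8 8 8 8 8 8 8 8]
 [7 7 7 7 7 7 7 7 7 6 6 6 6 6 6 6 7 8 8 8 8 8 8 8 8 8 8 8]
 [7 7 7 7 7 7 7 7 7 7 7 7 6 6 8 8 8 8 8 8 8 8 8 8 8 8 8 8]
 [7 7 7 7 7 7 7 7 7 7 8 6 5 6 7 8 8 8 8 8 8 8 8 8 8 8 8 8]
 [7 7 7 7 7 7 7 8 8 8 8 5 3 3 6 7 8 8 8 8 8 8 8 8 8 8 8 8]]
6 [528.90666836 158.78679751   1.01825011] 0.0681150142113763
8 [528.91417403 158.18548847   0.99491013] 0.057340096878470914
lateral axis [ 0.87277787 -0.48806645  0.00706608]
[[8 8 8 9 8 8 7 4 1 1 3 6 8 8 8 8 8 8]
 [8 9 8 9 8 8 6 2 0 0 2 6 8 8 8 8 9 8]
 [8 9 8 8 9 8 6 2 0 0 1 6 8 8 9 9 8 8]
 [8 8 8 8 9 8 6 3 0 1 1 5 8 8 8 8 8 8]
 [8 8 8 8 8 8 7 3 0 1 1 5 8 8 8 8 8 8]
 [8 8 8 8 8 8 7 3 0 1 1 5 8 8 8 8 8 8]
 [8 8 8 8 8 8 7 4 0 1 1 4 7 8 8 9 8 8]
 [8 8 8 8 8 8 7 3 0 1 0 3 6 8 8 8 8 8]
 [8 8 8 8 8 8 5 1 0 1 0 0 3 6 7 8 8 8]
 [8 8 8 8 7 3 2 2 1 1 1 2 4 4 2 6 7 8]
 [8 8 8 6 1 5 6 4 1 1 1 3 5 6 5 1 4 6]
 [8 8 6 3 4 6 6 4 2 1 2 4 6 6 6 2 1 2]
 [8 6 3 0 4 6 6 5 3 2 3 5 6 6 5 2 0 0]
 [7 4 1 1 3 5 6 5 4 4 4 6 6 6 4 1 0 1]]
pin [528.54268063 156.09202824   0.95925025] 0.04347029132337401
```

>>> arm_command(commands="0.05 -0.02 -1 0 0;0 0 -1 0 0;0 0 -0.6 0 0;0 0 0 0 0;0 0 0 0 0;0 0 0 0 0")

```text
t: 9.15
ee_pos: [529.8, 158.9, 83.4]
tcp_rot: [[0.0, 0.893, -0.45], [-0.0, -0.45, -0.893], [-1.0, 0.0, -0.0]]
force: [0.8, 0.1, -0.7]
finger_gap: 18.8
```

```bash
python3 - <<'E'
from h import *
p=get_image("side"); s=sense();print(s["ee_pos"],s["force"],s["ft_torque"],s["finger_gap"])
save("side7.png",cv2.resize(p["color"][150:230,230:330],None,fx=7,fy=7,interpolation=2))
E
```

```text
[529.85776863 158.97729879  83.56699531] [-0.68873786  0.93504113 -0.41778389] [-0.00666828 -0.02607972 -0.07032986] 18.63222983931377
```

View pics/side7.png

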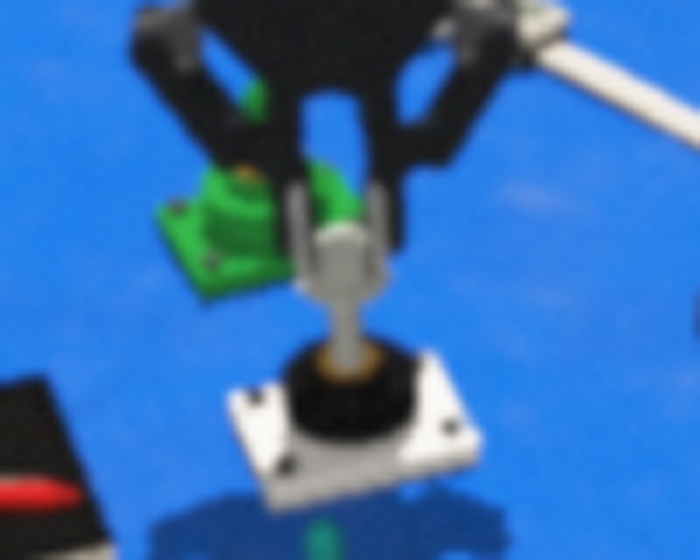

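>>> arm_command(commands="0 0 -0.1 0 0;0 0 -0.1 0 0;0 0 -0.1 0 0;0 0 0 0 0;0 0 0 0 0")

```text
t: 9.7
ee_pos: [529.6, 159.0, 80.3]
tcp_rot: [[-0.0, 0.893, -0.45], [0.0, -0.45, -0.893], [-1.0, -0.0, -0.0]]
force: [0.1, 0.3, 0.4]
finger_gap: 18.4
```

>>> arm_command(commands="0 0 -0.1 0 0;0 0 0 0 0")

```text
t: 9.9
ee_pos: [529.4, 159.1, 79.3]
tcp_rot: [[-0.0, 0.893, -0.45], [0.0, -0.45, -0.893], [-1.0, -0.0, -0.0]]
force: [0.5, -0.0, -0.3]
finger_gap: 18.6
```

>>> arm_command(commands="0 0 -0.1 0 0;0 0 0 0 0")

```text
t: 10.1
ee_pos: [529.4, 159.2, 78.4]
tcp_rot: [[-0.0, 0.893, -0.45], [0.0, -0.45, -0.893], [-1.0, -0.0, -0.0]]
force: [-1.2, 0.8, 1.4]
finger_gap: 18.4
```

Contact is near the expected height of 79. I'll keep going in small steps.

>>> arm_command(commands="0 0 -0.1 0 0;0 0 0 0 0")

```text
t: 10.3
ee_pos: [529.7, 159.2, 77.7]
tcp_rot: [[0.0, 0.893, -0.45], [0.001, -0.45, -0.893], [-1.0, -0.0, -0.001]]
force: [-0.9, 0.5, 4.9]
finger_gap: 18.6
```

```bash
python3 -c "
from h import *
s=sense();print(s['ee_pos'],s['force'],s['ft_torque'])"
```

```text
[529.70558096 159.16777113  77.72537793] [-0.93545141  0.48314812  4.85523001] [0.1681018  0.3526794  0.02593383]
```

>>> arm_command(commands="0 0 -0.1 0 0;0 0 0 0 0")

```text
t: 10.5
ee_pos: [528.9, 159.3, 75.9]
tcp_rot: [[-0.001, 0.893, -0.45], [0.0, -0.45, -0.893], [-1.0, -0.001, 0.0]]
force: [-1.4, 0.4, -2.3]
finger_gap: 18.5
```

```bash
python3 -c "
from h import *
s=sense();print(s['ee_pos'],s['force'],s['ft_torque'])"
```

```text
[528.86832653 159.27270442  75.93336429] [-1.40979644  0.38097336 -2.25189339] [0.26219387 0.2659199  0.01297166]
```

>>> arm_command(commands="0 0 -0.1 0 0;0 0 0 0 0;0 0 0 0 0")

```text
t: 10.8
ee_pos: [529.3, 159.1, 75.1]
tcp_rot: [[-0.001, 0.893, -0.45], [0.0, -0.45, -0.893], [-1.0, -0.0, 0.0]]
force: [-1.9, 1.1, -1.7]
finger_gap: 18.3
```

>>> arm_command(commands="0 0 -0.1 0 0;0 0 0 0 0")

```text
t: 11.0
ee_pos: [529.6, 159.1, 74.2]
tcp_rot: [[-0.0, 0.893, -0.45], [0.0, -0.45, -0.893], [-1.0, -0.0, -0.0]]
force: [-1.2, 1.0, -0.2]
finger_gap: 18.5
```

>>> arm_command(commands="0 0 -0.1 0 0;0 0 0 0 0")

```text
t: 11.2
ee_pos: [529.6, 159.0, 73.2]
tcp_rot: [[-0.0, 0.893, -0.45], [0.0, -0.45, -0.893], [-1.0, -0.0, -0.0]]
force: [-1.3, 0.7, 0.2]
finger_gap: 18.5
```

```bash
python3 - <<'E'
from h import *
p=get_image("side"); s=sense();print(s["ee_pos"],s["force"],s["ft_torque"],s["finger_gap"])
save("side8.png",cv2.resize(p["color"][150:230,230:330],None,fx=7,fy=7,interpolation=2))
E
```

```text
[529.5607412  159.03765636  73.18485304] [-1.70117147  1.18388207  0.19212241] [ 0.21106903  0.34455493 -0.00900118] 18.344569703489466
```

View pics/side8.png

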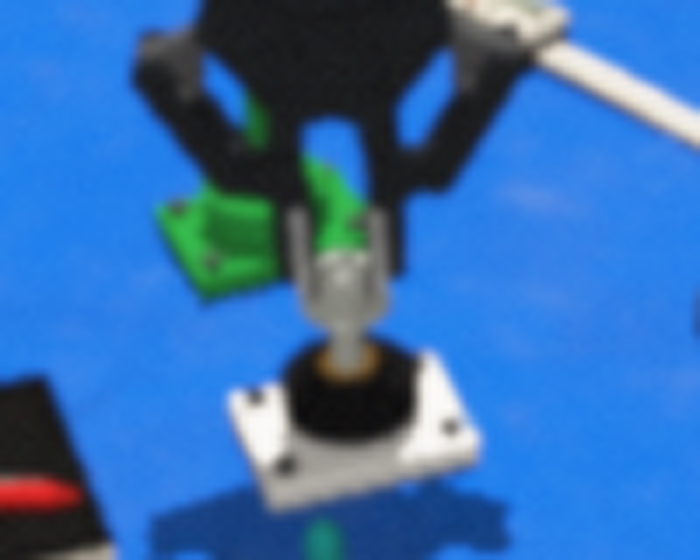

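>>> arm_command(commands="0 0 -0.1 0 0;0 0 -0.1 0 0;0 0 -0.1 0 0;0 0 -0.1 0 0")

```text
t: 11.65
ee_pos: [529.6, 159.1, 69.3]
tcp_rot: [[0.0, 0.893, -0.45], [0.0, -0.45, -0.893], [-1.0, 0.0, -0.0]]
force: [-1.7, 0.3, 3.5]
finger_gap: 18.4
```

>>> arm_command(commands="0 0 -0.1 0 0;0 0 -0.1 0 0;0 0 -0.1 0 0;0 0 -0.1 0 0")

```text
t: 12.05
ee_pos: [529.6, 158.9, 65.2]
tcp_rot: [[0.0, 0.893, -0.45], [-0.0, -0.45, -0.893], [-1.0, 0.0, -0.0]]
force: [-2.3, 0.7, 4.0]
finger_gap: 18.4
```

>>> arm_command(commands="0 0 -0.1 0 0;0 0 -0.1 0 0;0 0 -0.1 0 0;0 0 -0.1 0 0")

```text
t: 12.45
ee_pos: [529.6, 159.0, 61.2]
tcp_rot: [[0.0, 0.893, -0.45], [0.0, -0.45, -0.893], [-1.0, 0.0, -0.0]]
force: [-1.2, 1.4, 2.8]
finger_gap: 18.3
```

Drag is 3–4 N, as expected. The stop should come at TCP 56 to 44, so I go on in short calls.

>>> arm_command(commands="0 0 -0.1 0 0;0 0 -0.1 0 0;0 0 -0.1 0 0")

```text
t: 12.75
ee_pos: [529.6, 159.0, 58.2]
tcp_rot: [[0.0, 0.893, -0.45], [0.0, -0.45, -0.893], [-1.0, 0.0, -0.0]]
force: [-2.0, 0.6, 3.2]
finger_gap: 18.4
```

>>> arm_command(commands="0 0 -0.1 0 0;0 0 -0.1 0 0")

```text
t: 12.95
ee_pos: [529.6, 159.0, 56.2]
tcp_rot: [[0.0, 0.893, -0.45], [-0.0, -0.45, -0.893], [-1.0, 0.0, -0.0]]
force: [-1.8, 0.2, 3.4]
finger_gap: 18.4
```

>>> arm_command(commands="0 0 -0.1 0 0")

```text
t: 13.05
ee_pos: [529.6, 159.0, 55.2]
tcp_rot: [[0.0, 0.893, -0.45], [0.0, -0.45, -0.893], [-1.0, 0.0, -0.0]]
force: [-1.4, 1.5, 3.9]
finger_gap: 18.2
```

>>> arm_command(commands="0 0 -0.1 0 0")

```text
t: 13.15
ee_pos: [529.6, 159.0, 54.2]
tcp_rot: [[-0.0, 0.893, -0.45], [-0.0, -0.45, -0.893], [-1.0, -0.0, 0.0]]
force: [-1.5, 0.1, 3.9]
finger_gap: 18.2
```

>>> arm_command(commands="0 0 -0.1 0 0")

```text
t: 13.25
ee_pos: [529.6, 159.0, 53.2]
tcp_rot: [[0.0, 0.893, -0.45], [0.0, -0.45, -0.893], [-1.0, 0.0, -0.0]]
force: [-1.9, 0.9, 3.5]
finger_gap: 18.7
```

>>> arm_command(commands="0 0 -0.05 0 0;0 0 -0.05 0 0")

```text
t: 13.45
ee_pos: [529.6, 159.0, 52.3]
tcp_rot: [[-0.0, 0.893, -0.45], [0.0, -0.45, -0.893], [-1.0, -0.0, -0.0]]
force: [-1.7, 0.7, 2.8]
finger_gap: 18.4
```

>>> arm_command(commands="0 0 -0.05 0 0;0 0 -0.05 0 0")

```text
t: 13.65
ee_pos: [529.6, 159.0, 51.3]
tcp_rot: [[0.0, 0.893, -0.45], [0.0, -0.45, -0.893], [-1.0, 0.0, -0.0]]
force: [-2.3, 0.7, 3.3]
finger_gap: 18.0
```

>>> arm_command(commands="0 0 -0.05 0 0")

```text
t: 13.75
ee_pos: [529.6, 159.0, 50.8]
tcp_rot: [[-0.0, 0.893, -0.45], [0.0, -0.45, -0.893], [-1.0, -0.0, -0.0]]
force: [-1.4, 0.6, 3.2]
finger_gap: 18.5
```

>>> arm_command(commands="0 0 -0.05 0 0")

```text
t: 13.85
ee_pos: [529.6, 159.0, 50.3]
tcp_rot: [[0.0, 0.893, -0.45], [0.0, -0.45, -0.893], [-1.0, 0.0, -0.0]]
force: [-1.5, 2.0, 2.7]
finger_gap: 18.8
```

>>> arm_command(commands="0 0 -0.05 0 0")

```text
t: 13.95
ee_pos: [529.6, 159.0, 49.8]
tcp_rot: [[-0.0, 0.893, -0.45], [0.0, -0.45, -0.893], [-1.0, -0.0, -0.0]]
force: [-1.8, 1.5, 4.0]
finger_gap: 18.4
```

>>> arm_command(commands="0 0 -0.05 0 0")

```text
t: 14.05
ee_pos: [529.6, 159.0, 49.3]
tcp_rot: [[-0.0, 0.893, -0.45], [0.0, -0.45, -0.893], [-1.0, -0.0, -0.0]]
force: [-1.9, 2.0, 5.0]
finger_gap: 18.3
```

>>> arm_command(commands="0 0 -0.05 0 0")

```text
t: 14.15
ee_pos: [529.6, 159.0, 48.8]
tcp_rot: [[0.0, 0.893, -0.45], [0.0, -0.45, -0.893], [-1.0, 0.0, -0.0]]
force: [-1.9, 1.4, 3.8]
finger_gap: 18.6
```

>>> arm_command(commands="0 0 -0.05 0 0")

```text
t: 14.25
ee_pos: [529.6, 159.0, 48.3]
tcp_rot: [[0.0, 0.893, -0.45], [0.0, -0.45, -0.893], [-1.0, 0.0, -0.0]]
force: [-1.2, 1.0, 3.4]
finger_gap: 18.3
```

>>> arm_command(commands="0 0 -0.05 0 0")

```text
t: 14.35
ee_pos: [529.6, 159.0, 47.8]
tcp_rot: [[-0.0, 0.893, -0.45], [0.0, -0.45, -0.893], [-1.0, -0.0, -0.0]]
force: [-1.8, 1.0, 2.9]
finger_gap: 18.1
```

>>> arm_command(commands="0 0 -0.05 0 0")

```text
t: 14.45
ee_pos: [529.6, 159.0, 47.3]
tcp_rot: [[0.0, 0.893, -0.45], [0.0, -0.45, -0.893], [-1.0, -0.0, -0.0]]
force: [-2.5, 1.6, 4.4]
finger_gap: 18.3
```

>>> arm_command(commands="0 0 -0.05 0 0")

```text
t: 14.55
ee_pos: [529.6, 159.0, 46.8]
tcp_rot: [[0.0, 0.893, -0.45], [0.0, -0.45, -0.893], [-1.0, 0.0, -0.0]]
force: [-1.3, 1.0, 4.5]
finger_gap: 18.4
```

>>> arm_command(commands="0 0 -0.05 0 0")

```text
t: 14.65
ee_pos: [529.6, 159.0, 46.3]
tcp_rot: [[0.0, 0.893, -0.45], [0.0, -0.45, -0.893], [-1.0, 0.0, -0.0]]
force: [-1.6, 0.8, 4.0]
finger_gap: 18.5
```

>>> arm_command(commands="0 0 -0.05 0 0")

```text
t: 14.75
ee_pos: [529.6, 159.0, 45.8]
tcp_rot: [[0.0, 0.893, -0.45], [0.0, -0.45, -0.893], [-1.0, 0.0, -0.0]]
force: [-2.2, 1.1, 3.7]
finger_gap: 18.3
```

>>> arm_command(commands="0 0 -0.05 0 0")

```text
t: 14.85
ee_pos: [529.6, 159.0, 45.3]
tcp_rot: [[0.0, 0.893, -0.45], [0.0, -0.45, -0.893], [-1.0, 0.0, -0.0]]
force: [-2.3, 1.8, 5.3]
finger_gap: 18.2
```

```bash
python3 - <<'E'
from h import *
p=get_image("side"); s=sense();print(s["ee_pos"],s["force"],s["ft_torque"],s["finger_gap"])
save("side9.png",cv2.resize(p["color"][170:230,240:320],None,fx=9,fy=9,interpolation=2))
E
```

```text
[529.57406761 158.94971749  45.23014132] [-1.90332569  0.54404264  2.41033157] [ 0.24744207  0.40770045 -0.00880688] 18.629653947647434
```

View pics/side9.png

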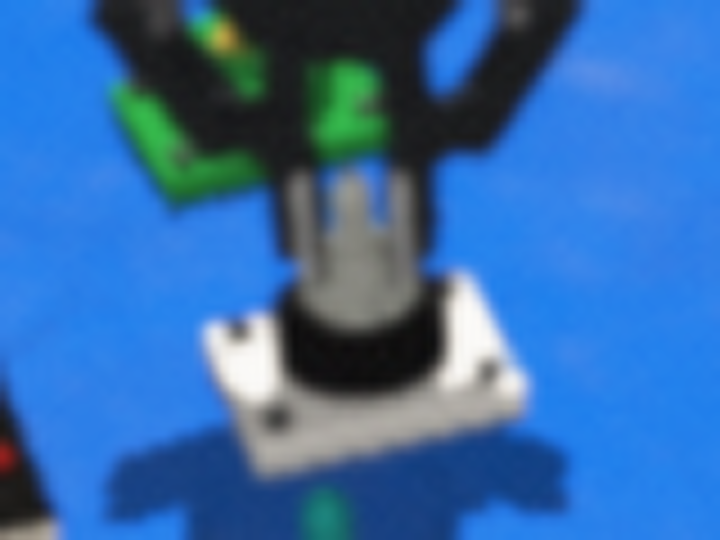

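>>> arm_command(commands="0 0 -0.04 0 0")

```text
t: 15.0
ee_pos: [529.6, 159.0, 45.1]
tcp_rot: [[0.0, 0.893, -0.45], [0.0, -0.45, -0.893], [-1.0, -0.0, -0.0]]
force: [-3.6, 1.5, 8.9]
finger_gap: 18.4
```

>>> arm_command(commands="0 0 -0.04 0 0")

```text
t: 15.1
ee_pos: [529.6, 159.0, 45.0]
tcp_rot: [[0.0, 0.893, -0.45], [0.001, -0.45, -0.893], [-1.0, -0.0, -0.001]]
force: [-4.2, 2.3, 12.1]
finger_gap: 18.2
```

>>> arm_command(commands="0 0 -0.04 0 0")

```text
t: 15.2
ee_pos: [529.6, 159.0, 45.0]
tcp_rot: [[0.0, 0.893, -0.45], [0.001, -0.45, -0.893], [-1.0, -0.0, -0.001]]
force: [-4.6, 1.6, 14.4]
finger_gap: 18.7
```

>>> arm_command(commands="0 0 -0.04 0 0")

```text
t: 15.3
ee_pos: [529.7, 159.0, 44.9]
tcp_rot: [[0.0, 0.893, -0.45], [0.001, -0.45, -0.893], [-1.0, -0.0, -0.001]]
force: [-5.9, 0.5, 18.0]
finger_gap: 18.5
```

>>> arm_command(commands="0 0 0 0 0;0 0 0 0 0;0 0 0.04 0 0;0 0 0.03 0 0")

```text
t: 15.7
ee_pos: [529.6, 159.1, 45.1]
tcp_rot: [[0.0, 0.893, -0.45], [0.001, -0.45, -0.893], [-1.0, -0.0, -0.001]]
force: [-3.3, 0.7, 7.2]
finger_gap: 18.4
```

>>> arm_command(commands="0 0 0 0 30;0 0 0 0 50;0 0 0 0 60;0 0 0 0 60;0 0 0 0 60")

```text
t: 16.2
ee_pos: [529.7, 158.8, 44.3]
tcp_rot: [[0.0, 0.893, -0.45], [-0.0, -0.45, -0.893], [-1.0, 0.0, 0.0]]
force: [0.4, -0.6, -0.4]
finger_gap: 51.2
```

```bash
python3 - <<'E'
from h import *
p=get_image("side"); s=sense();print(s["ee_pos"],s["force"],s["ft_torque"],s["finger_gap"])
save("side10.png",cv2.resize(p["color"][170:230,240:320],None,fx=9,fy=9,interpolation=2))
E
```

```text
[529.66075442 158.86481559  44.29316352] [-0.93494006 -0.38910665  0.16349593] [-0.02495123  0.00666521  0.01321931] 51.57810215748742
```

View pics/side10.png

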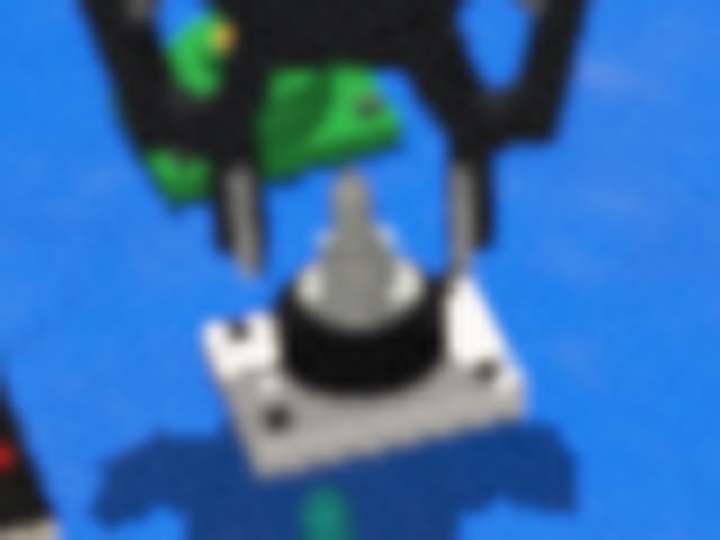

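The nut is seated and released. I go straight up and take a last look.

>>> arm_command(commands="0 0 1 0 60;0 0 3 0 60;0 0 4 0 60;0 0 4 0 60;0 0 4 0 60;-3 -4 0 0 60;-1 -4.5 0 0 60;0 -4.5 0 0 60;0 -4.5 0 0 60;0 -4 0 0 60;0 0 0 0 60;0 0 0 0 60")

```text
t: 17.45
ee_pos: [489.4, -57.0, 205.0]
tcp_rot: [[0.001, 0.892, -0.453], [0.0, -0.453, -0.892], [-1.0, 0.0, -0.001]]
force: [0.5, 0.2, 1.2]
finger_gap: 51.5
```

```bash
python3 - <<'E'
from fit import *
s=sense();print(s["t"],s["ee_pos"],s["force"])
p=get_image("side"); a=p["color"][170:230,240:320]; full=p
pt=get_image("top"); b=pt["color"][182:242,227:307]
save("fin.png",cv2.resize(np.hstack([a,b]),None,fx=5,fy=5,interpolation=2))
for n,q in(("side",p),("top",pt)):
    w=cloud(q)
    m=(np.hypot(w[...,0]-529,w[...,1]-159.5)<14)&(w[...,2]>25)
    print(n,"z hist",np.histogram(w[m][:,2],bins=[30,34,38,42,46,50,54,58,62,66,70,74,80]))
c=p["color"]
for zu in (33,35.5,38):
    print(zu,proj(p,np.array([[529.75,158.6,zu],[529.75,158.6,zu+17]])))
E
```

```text
17.45 [489.4251955  -56.99049419 205.04610556] [0.47418307 0.15554147 1.2075071 ]
side z hist (array([10,  6, 24, 10, 17, 17,  6,  6,  5,  6,  9,  5]), array([30, 34, 38, 42, 46, 50, 54, 58, 62, 66, 70, 74, 80]))
top z hist (array([ 0,  8, 24,  8,  8, 20,  8,  3,  2,  3, 12,  9]), array([30, 34, 38, 42, 46, 50, 54, 58, 62, 66, 70, 74, 80]))
33 [[279.45776073 202.71965884]
 [279.06389124 197.42335627]]
35.5 [[279.40040095 201.94835071]
 [279.00520449 196.63420447]]
38 [[279.34284887 201.1744567 ]
 [278.94631871 195.84237645]]
```

View pics/fin.png

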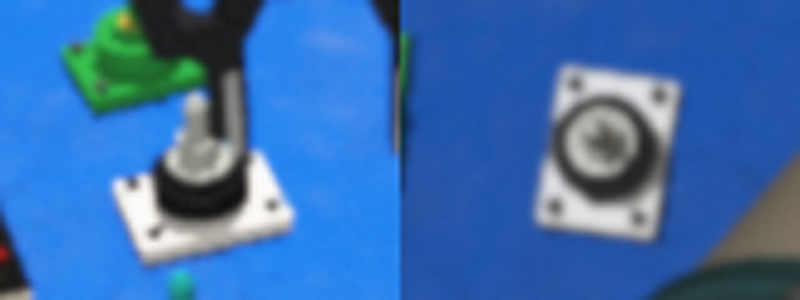

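```bash
python3 -c "
from h import *
print(job_done())"
```

```text
the job is handed in; nothing more can be done
None
```

The smaller push nut is on the idler's axle with its flange on the pulley hub. I let go of it, backed the gripper off and handed the job in after about 17.5 s of the 72 s allowed. No verdict was reported.

- **Grasp:** I squeezed the nut from two directions at right angles to centre it in the jaws, then carried it over the axle. A side picture at the axle led me to shift it by about half a millimetre before starting it.
- **Pressing:** It went down with 3–5 N of drag. At the stop the force rose clearly and the nut stopped sinking, and I ended at 18 N total at the wrist. I held that briefly, eased off to about 7 N and opened the fingers.
- **Final check:** Both cameras show the nut upright on the pulley, with its underside at about 35.5–36 mm. That agrees with 35.2 mm worked out from the arm's height at the stop. The pulley's sinking can't be measured directly; I inferred that the washer is flat from the firm stop. In these last pictures I checked the idler and nut but did not measure the larger nut or the bystanders. The arm never came near them.

**Where checks disagreed:**
- The two cameras differed by 2–3 mm in absolute position, so I used the nut-to-axle offset, where they agreed to about 0.4 mm.
- The highest force I read as the tongues started was about 5 N, against the stated 12 N. I read it only between steps, so the peak may have fallen in between.

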